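# Fold over and tuck in the flap of an ingredient tub

### The arm

A 6-joint arm with a two-finger parallel gripper is mounted at the origin on the work surface. World frame = base frame: x ahead of the robot, y to its left, z up, the work surface at z = 0. Lengths are in mm, angles in rad, forces in N, time in s.
With the tool pointing down it reaches from about 300 to 950 mm from the base axis. Payload 3.1 kg.
Tool frame: the origin (TCP) lies on the centre line of the jaws, within the pads' length; the fingertips stand 14 mm ahead of it and the grasp point (between the pads) lies 5 mm behind it (ctrl.tip_reach is the distance from the TCP to the fingertips, in mm); z points along the fingers, y is the line along which they close (so a half turn about z gives the same grasp; the last joint's range is limited). The gripper opens to 85 mm and grips with 20 to 120 N. Pads are 22 mm wide; open, the fingers measure 114 mm over their backs; the gripper's body (76 mm by 85 mm) begins 54 mm behind the grasp point. The pads swing forward as they close: fully open they stand 13 mm farther back than shut.
Start: joints at [-1.35, 0.308, 1.634, -0, 1.2, -0.07], TCP at [179.172, -598.773, 216.772] pointing down, gripper open.
Joint ranges: [-3.06, 3.06], [-0.79, 1.96], [0.05, 2.63], [-1.19, 4.34], [0.05, 2.64], [-2.94, 2.94]. Speed limits (rad/s): [2.79, 2.79, 3.14, 3.14, 3.14, 3.14].

### API

Orientations are given as a unit quaternion [x, y, z, w].
In Python, from workcell import ctrl, optics, sign_off, spot_in, mark_of gives the robot as it stands.
- The arm moves only by the shell command python3 -m creep 'ROWS' [FORCE]. ROWS is JSON, one flat list of numbers, 5 for each row, row after row: the closure, from 0 (fully open) to 1 (shut), then the shift along the world's x, y, z each as a share of 1000 mm, from -1 to 1, then the turn about the world's z as a share of 180 degrees, from -1 to 1. A call has 1 to 12 rows; each row is the pose to reach, as a shift and turn from the pose commanded when the call began, turning the shorter way round; what a row does not reach only later rows make up. A row lasts 1/12 s, in which the tool goes at most 41.7 mm and 7.16 degrees, less where a joint would pass 70% of its speed; a pose out of reach is approached as far as the arm can. A call with a number of a shift or a turn outside -1 to 1 is refused whole. A call with a gripper value outside its range is refused whole. The fingers move at their own pace and stop on an object; FORCE is the grip in N (left out, the last holds). Time passes only in rows, so rows that repeat a pose let the fingers close. It gives the time, the measured TCP pose, the force, the opening and the grip force at its end, in the units of the state.
- ctrl.state(): the state, without advancing time (a new reading comes with each control period).
- optics.get_image(name): name is "scene" or "top" or "wrist"; returns a dict with "frame" (420x560x3 uint8, red, green, blue), "range_z" (420x560 float32, mm along the optical axis (not along the pixel's ray), 0 where there is no reading), "fx", "fy", "cx", "cy" (pixels), "R" (3x3) and "t" (3): a world point X has camera coordinates R X + t; the wrist camera has in their place "T_tool_cam" (4x4, takes a point from camera to tool coordinates, whose origin is the TCP and whose axes are the flange's). Camera axes: x right, y down, z forward; pixel columns grow to the right and rows downward; lengths in mm; the calibration is good to about 2 mm. A picture is of the moment at which its call begins: read the wrist's pose just before it.
- sign_off(): hands the job in; it is judged then, once.
Trained networks look in the newest picture that a camera, given by its name, has taken for a name from the list of things; names that differ only in an ending like _2 or _b are one class to them, and where a whole thing is asked for, a point or a joint stands for the part that bears it (a point fixed in the world has none). Each returns a list of dicts, best first, with "score" (0 to 1); they miss things now and then, are a little off and sometimes report something else, mostly with a low value. They report only what shows in the picture. A call takes as long as a camera call.
- spot_in(camera, thing): "pixel" ([column, row] in pixels, amid what is visible of it).
- mark_of(camera, thing): "pixel" ([column, row] in pixels: a listed point, or the origin of a listed thing).
The state is a dict: "clock": time; "joints": joint angles; "joint_velocities": joint speeds; "effort": joint torques, N m; "eef_pos": TCP position; "ee_rot": TCP orientation; "ft_force": force on the tool from outside, world axes, zero at the start; "ft_torque": the same for the moment, N m; "gripper_width": opening from 0.0 (shut) to 1.0 (fully open); "finger_force": force on a finger pad.
Only numpy, scipy, OpenCV 4.12 (cv2) and the standard library are available. Lean on these libraries where they do the work, as an engineer would, in place of code of your own. Each camera call takes 0.05 s, during which the arm holds its last target. There are 200 camera calls.

### The job

Close the white ingredient tub: with a fingertip, fold its raised grey flap over until it lies flat, then, keeping it pressed down, push it forward by its thumb rib until it stops and its free edge is tucked beneath the lip, and let go so that the lip holds it shut. Push and press gently, without pinching the flap, and leave the jar, the beaker and the mould tray standing where they are.

Things in the scene. Friction and masses are not known exactly. Their poses are not given: they have to be found in the camera images.
- tub: White plastic tub, 240 (x) x 170 (y) mm, deck (top) 115 mm above its underside, heavy and fixed to the table. Origin: centre of the underside, on the table. Its x axis points from the flap's hinge towards the lip (the direction in which the flap is folded and then pushed), z up. The deck has an opening 110 x 80 mm under the flap. Beside the hinge two rails 10 mm wide stand on the deck at y = +-66 mm, 14 mm high, from x = -80 to -20 mm.
- flap (a joint): Angle of the flap about its hinge, rad: 0 = flat (level, pointing to the lip), about 1.4 = standing nearly upright as found. A light spring (about 0.05 N m when flat, 1 to 2 N at the finger) swings it up again whenever it is neither held down nor caught by the lip. It can be pressed 0.10 rad below level. Tucked in and let go, it rests against the underside of the lip at about 0.04. If it is folded while already pushed forward, it lands on top of the lip instead (0.1 or more).
- runner (a joint): How far the flap with its hinge has been pushed along the tub's +x, m: 0 to 0.005 as found, 0.030 = at the stop, fully home. It slides stiffly (about 4 N) and stays where it is left. With the flap flat, its edge reaches the lip's front edge at 0.010 and lies 20 mm beneath the lip at 0.030.
- flap_hinge (a point): Point on the flap's hinge axis, at the middle of its width, 128 mm above the table; x, y, z axes as the tub's. The axis runs along the tub's y; it moves with the push (joint runner).
- flap_edge (a point): Middle of the flap's free edge, 110 mm from the hinge axis, half-way through the thickness. Flap: grey plastic plate, 110 mm long from the hinge, 110 mm wide, 4 mm thick, its mid-plane through the hinge axis. Site axes turn with the flap: x from the hinge to the free edge, z out of the face that is on top when flat (and faces away from the lip, to the tub's -x, when raised).
- flap_rib (a point): Top of the thumb rib at the middle of its length: a straight ridge across the face that is on top when flat, 75 mm from the hinge axis, 90 mm long, 6 mm wide, standing 8 mm above the face. Axes as flap_edge. The smooth stretch between hinge and rib is where a fingertip presses, pushing against the rib.
- lip (a point): Middle of the lower front edge of the retaining lip, at tub x = 55 mm, 134 mm above the table; axes as the tub's. The lip is a fixed white bar across the tub, 122 mm long (y), 37 mm deep (x, from this edge onward), 5 mm thick (top 139 mm above the table), carried by a cheek at each end; under it is a slot 19 mm high, open to the flap, with a wall behind.
- jar: Bystander: amber glass jar with a steel cap, 60 mm wide, 100 mm high, beside the tub (left or right). Origin: centre of its underside.
- beaker: Bystander: open steel beaker, 68 mm wide, 90 mm high, on the other side of the tub. Origin: centre of its underside.
- mould: Bystander: red mould tray, 100 x 150 mm, 35 mm high, beyond the lip end of the tub. Origin: centre of its underside.

How it is judged (in metres and radians):
On the way:
1. the flap is folded down flat, short of the lip (value of joint flap below 0.09 rad and value of joint runner below 0.02 m), for 0.02 s.
At the end, for the whole second after the job is handed in: The flap lies flat (within 0.08 rad) and pushed home (at least 24 of its 30 mm), its edge at least 12 mm in beneath the lip and lower than the lip's underside, with nothing but the lip holding it (value of joint flap below 0.08 rad and value of joint runner above 0.024 m and x of flap_edge in the frame of lip above 0.012 m and z of flap_edge in the frame of lip below 0 m); the robot touches nothing.
It fails at once if the tub or its flap is pinched or pressed hard (over 35 N from the fingers) (contact force between the fingers and tub above 35 N).
It fails at once if the jar is shifted (over 30 mm), lifted or tipped (distance of jar from where it was at the start of the episode above 0.03 m or height (world z) of jar above 0.02 m or angle between jar's own z axis and vertical above 0.35 rad).
It fails at once if the beaker is shifted (over 30 mm), lifted or tipped (distance of beaker from where it was at the start of the episode above 0.03 m or height (world z) of beaker above 0.02 m or angle between beaker's own z axis and vertical above 0.35 rad).
It fails at once if the mould is shifted (over 30 mm), lifted or tipped (distance of mould from where it was at the start of the episode above 0.03 m or height (world z) of mould above 0.02 m or angle between mould's own z axis and vertical above 0.35 rad).
It also fails if it takes over 38 s, if anything falls off the work surface, if the arm or the gripper's body presses on something with over 40 N, if the wrist force passes 120 N, or if a joint passes its speed limit or range.

## Working session

There is one attempt and no reset: what is moved stays moved. The work goes in short steps, Python scripts to look and compute and a shell command to move; the robot and the scene stay as the last step left them, time stands still between calls to the robot, and variables do not carry over. Pictures are saved under pics/ and viewed, at most 10 in all, crops included, and the job is handed in when it is done.

```bash
mkdir -p pics
cat > h.py <<'E'
import numpy as np, cv2
from workcell import ctrl, optics, sign_off, spot_in, mark_of
def world(im,px,rng=None):
    c,r=px; z=rng if rng else np.median([v for v in im["range_z"][int(r)-1:int(r)+2,int(c)-1:int(c)+2].ravel() if v>0] or [0])
    p=np.array([(c-im["cx"])/im["fx"]*z,(r-im["cy"])/im["fy"]*z,z])
    return np.array(im["R"]).T@(p-np.array(im["t"]))
def atz(im,px,h):
    R=np.array(im["R"]);o=-R.T@np.array(im["t"]);d=R.T@np.array([(px[0]-im["cx"])/im["fx"],(px[1]-im["cy"])/im["fy"],1])
    return o+d*(h-o[2])/d[2]
def save(im,n): cv2.imwrite("pics/%s.png"%n,im["frame"][:,:,::-1])
E
python3 - <<'E'
from h import *
np.set_printoptions(precision=1,suppress=True)
print(ctrl.state(),ctrl.tip_reach)
for cam in("top","scene"):
    im=optics.get_image(cam); save(im,cam+"0")
    for n,h in(("tub",0),("flap_hinge",128),("lip",134),("flap_edge",0),("flap_rib",0),("jar",0),("beaker",0),("mould",0)):
        for d in mark_of(cam,n)[:2]:
            print(cam,n,round(d["score"],2),np.array(d["pixel"]),world(im,d["pixel"]),atz(im,d["pixel"],h))
E
```

```text
{'clock': 0.0, 'joints': array([-1.3,  0.3,  1.6, -0. ,  1.2, -0.1]), 'joint_velocities': array([ 0., -0., -0.,  0., -0.,  0.]), 'effort': array([  0. , -41.5, -27.7,  -0. ,   0. ,  -0. ]), 'eef_pos': array([ 179. , -597.9,  215.6]), 'ee_rot': array([ 1. ,  0.1, -0. , -0. ]), 'ft_force': array([ 0.2,  0.3, -0.3]), 'ft_torque': array([-0.,  0.,  0.]), 'finger_force': 0.0, 'gripper_width': 1.0003852636107091} 14.0
top tub 0.74 [328.7 252.8] [567.5 -73.9  76.8] [573.3 -81.6   0. ]
top flap_hinge 0.75 [341.6 277. ] [515.9 -89.7 144.5] [516.4 -91.7 128. ]
top lip 0.6 [325.5 222.2] [625.9 -66.4 113.3] [623.1 -64.4 134. ]
top flap_edge 0.61 [342.7 255.2] [ 562.2 -102.6   73.5] [ 567.3 -112.     0. ]
top flap_rib 0.64 [346.2 271. ] [526.1 -96.  166.8] [ 532.8 -118.     0. ]
top jar 0.7 [258.6 286. ] [503.6  70.   98.4] [505.2  73.3   0. ]
top beaker 0.88 [402.  253.2] [ 568.1 -240.7    4. ] [ 568.4 -241.6    0. ]
top mould 0.65 [286.7 159.2] [779.7   4.9  25.9] [786.4   4.2   0. ]
scene tub 0.55 [214.2 259.6] [ 663.4 -140.1  110.7] [570.8 -73.1   0. ]
scene flap_hinge 0.64 [180.2 203.3] [ 521.  -100.1  133.8] [514.2 -96.  128. ]
scene lip 0.69 [231.  218.9] [549.   -2.8  54.3] [625.  -65.4 134. ]
scene flap_edge 0.75 [143.6 305.1] [ 593.9 -250.2   31.1] [ 567.8 -239.7    0. ]
scene flap_edge 0.64 [189.  163.8] [551.5 -88.9 229.2] [237.5 120.8   0. ]
scene flap_rib 0.92 [180.8 171.9] [ 559.6 -112.7  227.3] [254.2  80.7   0. ]
scene jar 0.52 [140.4 306.5] [ 591.9 -255.5   30.2] [ 566.4 -245.6    0. ]
scene beaker 0.6 [188.9 161.6] [228.8 127.2   0.4] [228.2 127.6   0. ]
scene beaker 0.55 [141.4 307.1] [ 592.7 -254.4   28.3] [ 568.9 -245.1    0. ]
scene mould 0.89 [317.3 292.7] [795.  -16.9  28.4] [780.8   3.8   0. ]
```

View pics/top0.png

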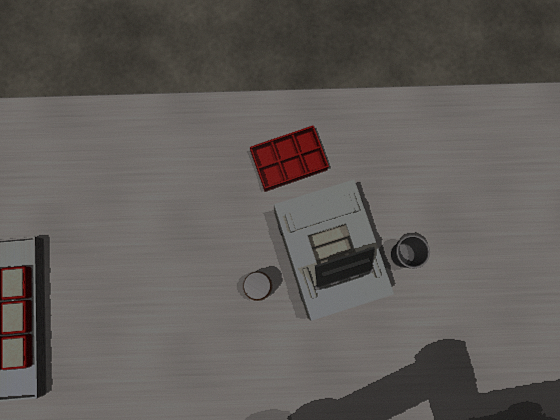

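View pics/scene0.png

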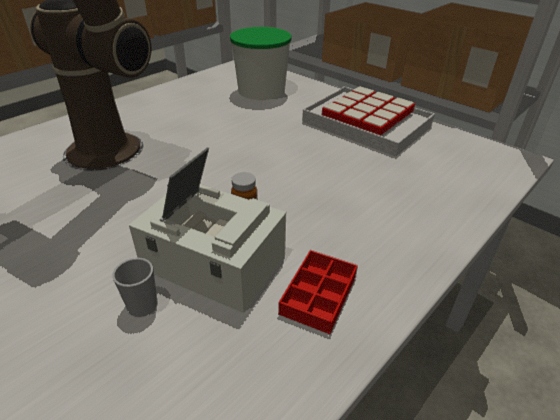

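Run:
```python
from h import *
np.set_printoptions(precision=1,suppress=True)
P=[]
for cam in("top","scene"):
    im=optics.get_image(cam);H,W=im["range_z"].shape;z=im["range_z"].ravel()
    v,u=np.mgrid[:H,:W];p=np.stack([(u.ravel()-im["cx"])/im["fx"]*z,(v.ravel()-im["cy"])/im["fy"]*z,z],1)
    X=((p-im["t"])@np.array(im["R"]))[z>0];
    near=np.hypot(X[:,0]-570,X[:,1]+80)<170
    for lo,hi,n in((109,121,"deck"),(135,143,"lip"),(145,170,"flap low"),(170,200,"flapmid"),(200,225,"up"),(225,236,"flap hi"),(236,260,"top")):
        q=X[near&(X[:,2]>lo)&(X[:,2]<hi)]
        if len(q)>20:
            b=cv2.minAreaRect(q[:,:2].astype(np.float32)); print(cam,n,len(q),q.mean(0),b, "box",cv2.boxPoints(b).round().tolist())
```

```text
top deck 5962 [563.7 -79.  113.4] ((573.690185546875, -78.795654296875), (240.23597717285156, 170.61045837402344), 16.02301025390625) box [[435.0, -30.0], [482.0, -194.0], [713.0, -128.0], [666.0, 36.0]]
top lip 1151 [633.4 -61.  137.6] ((587.95458984375, -74.63197326660156), (155.65902709960938, 139.71376037597656), 16.751792907714844) box [[493.0, -30.0], [534.0, -164.0], [683.0, -119.0], [642.0, 15.0]]
top flap low 277 [521.8 -93.3 157.7] ((521.8199462890625, -93.74411010742188), (10.652742385864258, 109.83162689208984), 16.803783416748047) box [[501.0, -43.0], [533.0, -148.0], [543.0, -145.0], [511.0, -40.0]]
top flapmid 169 [529.5 -87.4 186.4] ((531.4790649414062, -90.78666687011719), (13.837350845336914, 110.26978302001953), 14.357905387878418) box [[511.0, -39.0], [538.0, -146.0], [552.0, -142.0], [525.0, -36.0]]
top up 511 [537.1 -88.6 208.6] ((536.5958251953125, -89.03964233398438), (18.34638214111328, 109.79600524902344), 16.511186599731445) box [[512.0, -39.0], [543.0, -144.0], [561.0, -139.0], [530.0, -34.0]]
top flap hi 220 [547.2 -85.4 229.1] ((547.2073974609375, -86.21
[... 704 characters left out ...]
 box [[506.0, -39.0], [533.0, -146.0], [545.0, -143.0], [518.0, -36.0]]
scene flapmid 383 [536.6 -94.3 185.1] ((534.9669189453125, -88.94084167480469), (12.12831974029541, 111.5886001586914), 14.98919677734375) box [[515.0, -37.0], [544.0, -144.0], [555.0, -141.0], [526.0, -33.0]]
scene up 361 [545.9 -91.7 212.6] ((539.8965454101562, -87.01498413085938), (20.009258270263672, 112.02661895751953), 15.053367614746094) box [[516.0, -36.0], [545.0, -144.0], [564.0, -139.0], [535.0, -30.0]]
scene flap hi 194 [550.5 -88.7 230.3] ((548.6194458007812, -85.19029998779297), (6.756991386413574, 111.1563720703125), 16.317028045654297) box [[530.0, -33.0], [561.0, -139.0], [567.0, -138.0], [536.0, -31.0]]
```

The pictures show the tub yawed about 16°, with its raised flap at top (345,265), the jar at (258,285), the beaker at (410,250) and the mould beyond the lip at (290,158). Next I need the tool yaw and the waypoints.

```bash
cat >> h.py <<'E'
from scipy.spatial.transform import Rotation as Ro
C=np.array([573.8,-78.0]);A=np.radians(16.0);U=np.array([np.cos(A),np.sin(A)]);V=np.array([-U[1],U[0]])
def st():
    s=ctrl.state();R=Ro.from_quat(s["ee_rot"]).as_matrix();p=s["eef_pos"];d=p[:2]-C
    print("t %.2f"%s["clock"],"tcp",p.round(1),"tub xy",(d@U).round(1),(d@V).round(1),"tipz",round(p[2]-ctrl.tip_reach,1),"yawx",np.degrees(np.arctan2(R[1,0],R[0,0])).round(1),"F",s["ft_force"].round(1),"ftub",(s["ft_force"][:2]@U).round(1),"w",round(s["gripper_width"],2))
E
python3 -c "
from h import *
st();print(C-125*U-np.array([179.2,-598.8]))"
```

```text
t 1.00 tcp [ 179.2 -598.8  216.8] tub xy -522.9 -391.8 tipz 202.8 yawx 16.7 F [0.5 0.  0.2] ftub 0.5 w 1.0
[274.44228801 486.34533052]
```

```bash
python3 -m creep '[1,0.274,0.486,0,-0.004, 1,0.274,0.486,0,-0.004, 1,0.274,0.486,0,-0.004, 1,0.274,0.486,0,-0.004, 1,0.274,0.486,0,-0.004, 1,0.274,0.486,0,-0.004, 1,0.274,0.486,0,-0.004, 1,0.274,0.486,0,-0.004, 1,0.274,0.486,0,-0.004, 1,0.274,0.486,0,-0.004, 1,0.274,0.486,0,-0.004, 1,0.274,0.486,0,-0.004]' 20 && python3 -m creep '[1,0,0,0,0]'; python3 -c "
from h import *
st()"
```

```text
clock: 2.0
eef_pos: [425.5, -161.4, 217.3]
ee_rot: [0.99, 0.139, 0.001, 0.0]
ft_force: [0.7, -0.7, -0.8]
gripper_width: -0.005
finger_force: 0.0
clock: 2.08
eef_pos: [427.6, -157.1, 217.2]
ee_rot: [0.99, 0.142, 0.002, -0.001]
ft_force: [0.0, -0.3, -0.1]
gripper_width: 0.004
finger_force: 0.0
t 2.08 tcp [ 427.6 -157.1  217.2] tub xy -162.3 -35.7 tipz 203.2 yawx 16.4 F [ 0.  -0.3 -0.1] ftub -0.1 w 0.0
```

```bash
python3 -m creep '[1,0.03,0.04,-0.01,0, 1,0.05,0.0515,-0.027,0, 1,0.05,0.0515,-0.027,0, 1,0.05,0.0515,-0.027,0, 1,0.05,0.0515,-0.027,0]' >/dev/null
python3 - <<'E'
from h import *
st()
im=optics.get_image("scene");cv2.imwrite("pics/s1.png",cv2.resize(im["frame"][100:320,80:340,::-1],None,fx=2.5,fy=2.5))
E
```

```text
t 2.50 tcp [ 474.4 -112.   189.7] tub xy -105.0 -5.3 tipz 175.7 yawx 16.0 F [-0.1 -0.7  0.1] ftub -0.3 w -0.0
```

View pics/s1.png

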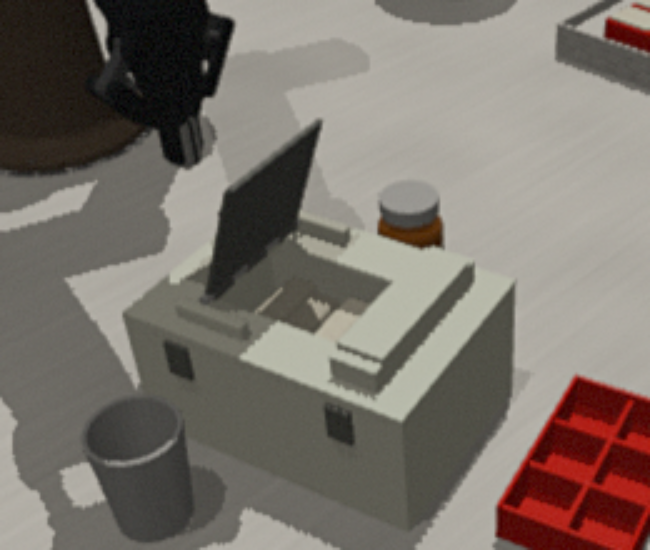

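```bash
python3 -m creep '[1,0.016,0.007,0,0, 1,0.032,0.0145,0.001,0, 1,0.032,0.0145,0.001,0, 1,0.032,0.0145,0.001,0]' >/dev/null
python3 - <<'E'
from h import *
st()
p=ctrl.state()["eef_pos"]
for a in (1.2,.9,.6,.3,.12,0):
    c=np.array([np.cos(a),np.sin(a)])*52+2*np.array([-np.sin(a),np.cos(a)])
    xy=C+(-64+c[0]-11)*U; print(a,(xy-p[:2]).round(1),(128+c[1]+14-p[2]).round(1))
E
```

```text
t 2.88 tcp [506.8 -98.3 191.7] tub xy -70.0 -1.0 tipz 177.7 yawx 15.9 F [-0.1  0.3 -0.6] ftub -0.1 w 0.0
1.2 [11.2  4.3] -0.5
0.9 [24.4  8.1] -7.7
0.6 [35.  11.1] -18.6
0.3 [42.1 13.2] -32.4
0.12 [44.3 13.8] -41.4
0 [44.9 14. ] -47.7
```

```bash
python3 -m creep '[1,0.006,0.002,0,0, 1,0.011,0.004,-0.001,0, 1,0.018,0.006,-0.004,0, 1,0.024,0.008,-0.008,0, 1,0.030,0.0095,-0.013,0, 1,0.035,0.011,-0.019,0, 1,0.039,0.012,-0.026,0, 1,0.042,0.013,-0.032,0, 1,0.043,0.0135,-0.037,0, 1,0.044,0.014,-0.041,0, 1,0.044,0.014,-0.041,0]' >/dev/null
python3 - <<'E'
from h import *
st()
im=optics.get_image("scene");cv2.imwrite("pics/s2.png",cv2.resize(im["frame"][100:320,80:340,::-1],None,fx=2.5,fy=2.5))
E
```

```text
t 3.80 tcp [550.  -83.  148.4] tub xy -24.3 1.8 tipz 134.4 yawx 16.0 F [-0.6  0.6  0. ] ftub -0.4 w -0.0
```

View pics/s2.png

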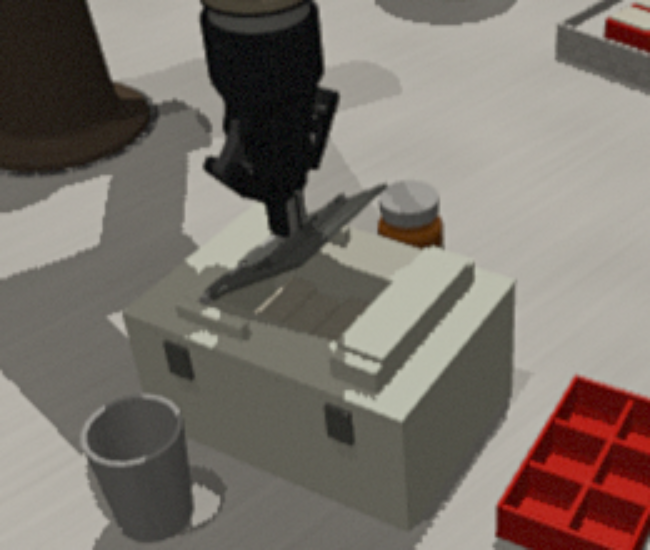

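The finger at about (285,230) in the crop holds the flap part-way down, higher than I planned. I'll measure its angle.

```bash
cat >> h.py <<'E'
def prof(cam="scene",show=True):
    im=optics.get_image(cam);z=im["range_z"].ravel();H,W=im["range_z"].shape
    v,u=np.mgrid[:H,:W];p=np.stack([(u.ravel()-im["cx"])/im["fx"]*z,(v.ravel()-im["cy"])/im["fy"]*z,z],1)
    X=((p-im["t"])@np.array(im["R"]));d=X[:,:2]-C;x=d@U;y=d@V;k=(z>0)
    for n,lo,hi in(("y-50..-25",-50,-25),("y25..50",25,50),("y-12..12",-12,12)):
        print(cam,n,[(b,int(np.median(X[m,2])),int(np.max(X[m,2]))) for b in range(-70,75,10) for m in [k&(y>lo)&(y<hi)&(abs(x-b)<5)&(X[:,2]>100)&(X[:,2]<260)] if m.sum()>4])
    return im
E
python3 - <<'E'
from h import *
prof();prof("top");st()
E
```

```text
scene y-50..-25 [(-70, 114, 132), (-60, 133, 135), (-50, 116, 142), (-40, 144, 229), (-30, 156, 253), (-20, 235, 259), (-10, 228, 259), (0, 176, 182), (10, 116, 185), (20, 151, 193), (30, 190, 194), (40, 115, 117), (60, 139, 141), (70, 139, 141)]
scene y25..50 [(-40, 145, 150), (-30, 114, 150), (-20, 238, 259), (-10, 227, 254), (0, 176, 181), (10, 115, 185), (20, 116, 192), (30, 117, 194), (40, 115, 117), (60, 139, 141), (70, 139, 141)]
scene y-12..12 [(-60, 133, 136), (-50, 139, 143), (-40, 147, 208), (-30, 192, 221), (-20, 188, 233), (-10, 220, 259), (0, 178, 259), (10, 182, 185), (20, 190, 192), (30, 192, 194), (60, 139, 140), (70, 139, 140)]
top y-50..-25 [(-70, 114, 135), (-60, 132, 133), (70, 136, 144)]
top y25..50 [(-40, 144, 149), (-20, 251, 253), (-10, 177, 254), (0, 174, 180), (10, 181, 185), (20, 188, 194), (30, 187, 191), (40, 114, 116), (50, 113, 140), (60, 136, 141), (70, 137, 142)]
top y-12..12 [(-70, 115, 133), (-60, 132, 137), (-50, 137, 141), (60, 137, 141), (70, 137, 142)]
t 3.95 tcp [550.5 -83.3 149.8] tub xy -23.9 1.4 tipz 135.8 yawx 15.9 F [ 0.1 -0.2  0.2] ftub 0.1 w 0.0
```

Run:
```python
from h import *
im=optics.get_image("scene")
for r in range(170,204,2):
    o=[]
    for c in (188,192,196,200):
        X=world(im,(c,r));d=X[:2]-C;o.append("(%d %d %d)"%(d@U,d@V,X[2]))
    print(r,*o)
im=optics.get_image("wrist");save(im,"w3");st()
```

```text
170 (-29 -3 214) (-12 -13 225) (-11 -3 220) (-11 7 213)
172 (-22 -11 217) (-13 -12 220) (-12 -3 215) (-11 6 210)
174 (-12 -25 224) (-13 -13 217) (-11 -4 212) (-11 6 205)
176 (-12 -25 219) (-13 -13 212) (-10 -7 210) (-14 8 199)
178 (-11 -27 217) (-14 -13 208) (-12 -5 204) (-12 6 197)
180 (-11 -27 213) (-16 -12 202) (-13 -4 199) (-12 5 193)
182 (-26 -11 194) (-17 -11 197) (-14 -4 194) (-13 5 188)
184 (-26 -12 191) (-17 -11 193) (-14 -5 190) (-13 4 185)
186 (-27 -11 186) (-18 -11 188) (-14 -5 186) (-13 4 180)
188 (-28 -11 181) (-18 -11 184) (-14 -5 182) (-12 2 177)
190 (-28 -12 177) (-19 -11 180) (-15 -6 178) (-6 -6 180)
192 (-66 30 133) (-19 -12 175) (-14 -7 174) (-3 -10 180)
194 (-63 26 132) (-26 -5 165) (-4 -19 181) (-1 -13 178)
196 (-57 18 134) (-36 5 149) (-3 -22 179) (1 -17 177)
198 (-45 4 142) (-4 -32 180) (-1 -25 177) (8 -26 181)
200 (-8 -38 179) (-2 -35 178) (2 -31 178) (18 -39 189)
202 (-5 -43 179) (0 -38 177) (11 -42 184) (24 -48 193)
t 4.05 tcp [550.7 -83.3 150.1] tub xy -23.6 1.2 tipz 136.1 yawx 15.9 F [ 0.6 -0.2  0.1] ftub 0.5 w 0.0
```

View pics/w3.png

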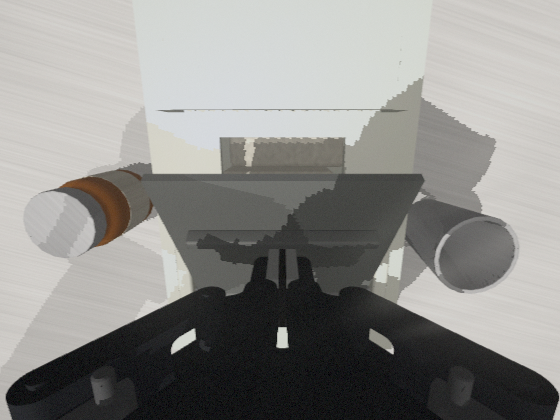

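Run:
```python
from h import *
np.set_printoptions(precision=1,suppress=True)
s=ctrl.state();im=optics.get_image("wrist");T=np.array(im["T_tool_cam"]);print(T)
R=Ro.from_quat(s["ee_rot"]).as_matrix()
for c in (262,275,292,302,230,330):
  for r in (180,200,220,238,246,252,258,264,272,285):
    z=im["range_z"][r,c]; 
    t=(T@np.array([(c-im["cx"])/im["fx"]*z,(r-im["cy"])/im["fy"]*z,z,1]))[:3]
    w=R@t+s["eef_pos"];d=w[:2]-C
    print((c,r),"tool",t,"tub",(d@U).round(),(d@V).round(),w[2].round(),end=" | ")
  print()
```

```text
[[   0.    -1.    -0.3   67.5]
 [   1.    -0.     0.     0.6]
 [  -0.    -0.3    1.  -157.5]
 [   0.     0.     0.     1. ]]
(262, 180) tool [ 49.2  -7.1 -43.2] tub 26.0 8.0 193.0 | (262, 200) tool [ 39.8  -7.6 -37.6] tub 16.0 9.0 188.0 | (262, 220) tool [ 28.7  -8.3 -29.6] tub 5.0 10.0 180.0 | (262, 238) tool [ 20.3  -8.4 -30.4] tub -3.0 10.0 181.0 | (262, 246) tool [ 16.4  -8.5 -30.5] tub -7.0 10.0 181.0 | (262, 252) tool [  5.3  -9.9 -11.7] tub -18.0 11.0 162.0 | (262, 258) tool [  7.5  -9.1 -24.2] tub -16.0 10.0 174.0 | (262, 264) tool [  6.7  -8.7 -29.3] tub -17.0 10.0 179.0 | (262, 272) tool [  7.2  -8.1 -38.6] tub -16.0 9.0 189.0 | (262, 285) tool [ 13.8  -6.5 -61.9] tub -10.0 8.0 212.0 | 
(275, 180) tool [ 49.3  -2.  -44.2] tub 26.0 3.0 194.0 | (275, 200) tool [ 39.9  -2.2 -37.9] tub 16.0 3.0 188.0 | (275, 220) tool [ 28.9  -2.4 -30.3] tub 5.0 4.0 180.0 | (275, 238) tool [ 20.   -2.5 -29.6] tub -4.0 4.0 180.0 | (275, 246) tool [ 15.8  -2.5 -29.2] tub -8.0 4.0 179.0 | (275, 252) tool [ 11.5  -2.6 -26.1] tub -12.0 4.0 176.0 | (275, 258) tool [ 10.6  -2.5 -31.1] tub -13.0 4.0 18
[... 1827 characters left out ...]
) tool [-12.5 -29.9   0.3] tub -36.0 31.0 150.0 | (230, 285) tool [-26.6 -32.2  10.1] tub -50.0 33.0 140.0 | 
(330, 180) tool [ 49.4  19.3 -44.6] tub 26.0 -18.0 195.0 | (330, 200) tool [ 39.8  20.9 -37.6] tub 16.0 -20.0 188.0 | (330, 220) tool [ 28.8  22.6 -30. ] tub 5.0 -21.0 180.0 | (330, 238) tool [ 20.3  22.8 -30.5] tub -3.0 -22.0 181.0 | (330, 246) tool [ 16.1  23.1 -30. ] tub -8.0 -22.0 180.0 | (330, 252) tool [  6.1  26.2 -13.5] tub -18.0 -25.0 164.0 | (330, 258) tool [  1.4  26.8 -10.7] tub -22.0 -26.0 161.0 | (330, 264) tool [-4.6 27.9 -5.4] tub -28.0 -27.0 156.0 | (330, 272) tool [-12.7  29.2   0.6] tub -36.0 -28.0 149.0 | (330, 285) tool [-27.4  31.6  11.6] tub -51.0 -30.0 139.0 |
```

```bash
python3 -m creep '[1,0,0,-0.004,0, 1,0,0,-0.008,0, 1,0,0,-0.012,0, 1,0,0,-0.016,0, 1,0,0,-0.016,0, 1,0,0,-0.016,0]' >/dev/null
python3 - <<'E'
from h import *
st()
cv2.imwrite("pics/s4.png",cv2.resize(prof()["frame"][100:320,80:340,::-1],None,fx=2.5,fy=2.5))
E
```

```text
t 4.60 tcp [550.  -83.2 133.1] tub xy -24.3 1.6 tipz 119.1 yawx 15.9 F [-0.3  1.1  0.2] ftub -0.0 w -0.01
scene y-50..-25 [(-70, 114, 132), (-60, 132, 135), (-50, 133, 137), (-40, 138, 218), (-30, 199, 259), (-20, 236, 259), (-10, 217, 259), (0, 152, 164), (10, 158, 165), (20, 160, 163), (30, 164, 167), (40, 166, 170), (60, 139, 141), (70, 139, 141)]
scene y25..50 [(-40, 140, 140), (-30, 143, 144), (-20, 222, 245), (-10, 215, 253), (0, 115, 163), (10, 158, 165), (20, 159, 165), (30, 163, 168), (40, 168, 170), (60, 139, 141), (70, 139, 141)]
scene y-12..12 [(-60, 132, 134), (-50, 134, 137), (-40, 138, 192), (-30, 164, 205), (-20, 169, 218), (-10, 215, 259), (0, 246, 254), (10, 160, 166), (20, 161, 163), (30, 164, 167), (40, 168, 169), (60, 139, 140), (70, 139, 140)]
```

View pics/s4.png

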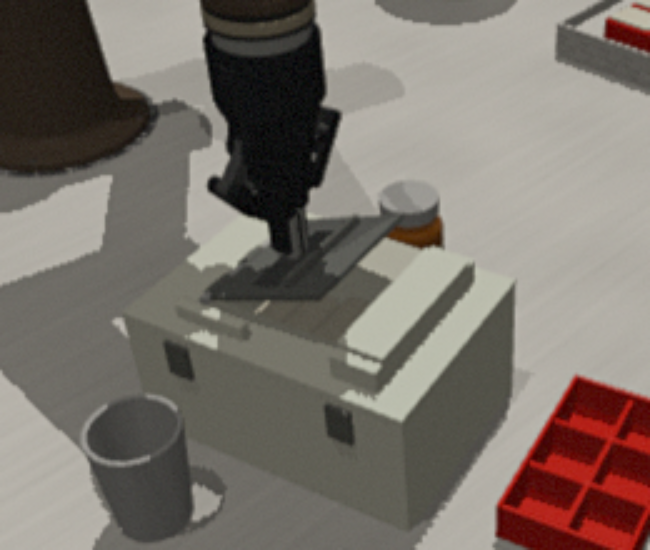

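The flap now slopes gently at about 0.35 rad, with the finger at crop (290,240) and the free edge still short of the lip. I'll continue down.

```bash
python3 -m creep '[1,0,0,-0.004,0, 1,0,0,-0.008,0, 1,0,0,-0.011,0, 1,0,0,-0.014,0, 1,0,0,-0.016,0, 1,0,0,-0.018,0, 1,0,0,-0.018,0, 1,0,0,-0.018,0]' >/dev/null
python3 - <<'E'
from h import *
st();prof();st()
E
```

```text
t 5.32 tcp [550.8 -83.2 115.7] tub xy -23.5 1.3 tipz 101.7 yawx 15.9 F [0.6 0.6 0.7] ftub 0.8 w 0.0
scene y-50..-25 [(-70, 116, 132), (-60, 131, 135), (-50, 130, 132), (-40, 130, 194), (-30, 197, 259), (-20, 226, 259), (-10, 205, 259), (0, 130, 259), (10, 131, 139), (20, 130, 139), (30, 130, 133), (40, 130, 132), (50, 130, 131), (60, 139, 140), (70, 139, 140)]
scene y25..50 [(-40, 130, 131), (-30, 130, 132), (-20, 202, 228), (-10, 195, 235), (0, 130, 131), (10, 138, 139), (20, 131, 139), (30, 130, 132), (40, 130, 132), (50, 130, 131), (60, 139, 141), (70, 139, 141)]
scene y-12..12 [(-60, 132, 135), (-50, 130, 131), (-40, 130, 132), (-30, 144, 189), (-20, 148, 199), (-10, 190, 245), (0, 131, 238), (10, 138, 140), (20, 131, 139), (30, 130, 132), (40, 130, 132), (50, 130, 132), (60, 139, 141), (70, 139, 141)]
t 5.37 tcp [550.8 -83.2 115.8] tub xy -23.5 1.3 tipz 101.8 yawx 15.9 F [ 1.5 -0.2  0.8] ftub 1.4 w -0.0
```

```bash
python3 -m creep '[1,0,0,-0.002,0, 1,0.003,0.001,-0.002,0, 1,0.006,0.002,-0.002,0, 1,0.009,0.003,-0.002,0, 1,0.012,0.0035,-0.002,0, 1,0.015,0.004,-0.002,0, 1,0.018,0.005,-0.002,0, 1,0.018,0.005,-0.002,0, 1,0.018,0.005,-0.002,0]' >/dev/null
python3 - <<'E'
from h import *
st();prof();st()
E
```

```text
t 6.12 tcp [569.6 -78.1 113.9] tub xy -4.1 1.1 tipz 99.9 yawx 15.9 F [ 1.5 -0.2  0.7] ftub 1.4 w 0.0
scene y-50..-25 [(-70, 115, 132), (-60, 132, 134), (-50, 130, 132), (-40, 129, 131), (-30, 129, 131), (-20, 129, 259), (-10, 226, 259), (0, 226, 259), (10, 203, 259), (20, 128, 259), (30, 127, 129), (40, 126, 129), (50, 127, 128), (60, 139, 140), (70, 139, 141)]
scene y25..50 [(-20, 128, 130), (-10, 128, 129), (0, 198, 226), (10, 195, 232), (20, 128, 136), (30, 127, 129), (40, 127, 130), (50, 128, 129), (60, 139, 141), (70, 139, 141)]
scene y-12..12 [(-60, 132, 135), (-50, 130, 131), (-40, 129, 132), (-30, 129, 130), (-20, 128, 130), (-10, 144, 185), (0, 148, 202), (10, 195, 243), (20, 128, 235), (30, 127, 259), (40, 126, 129), (50, 127, 128), (60, 139, 140), (70, 139, 140)]
t 6.17 tcp [569.5 -78.1 114. ] tub xy -4.2 1.1 tipz 100.0 yawx 15.9 F [0.4 1.4 1.1] ftub 0.8 w 0.0
```

```bash
python3 -m creep '[1,0.002,0.0006,0,0, 1,0.004,0.001,0,0, 1,0.006,0.0017,0,0, 1,0.008,0.0023,0,0, 1,0.010,0.003,0,0, 1,0.012,0.0034,0,0, 1,0.014,0.004,0,0, 1,0.016,0.0046,0,0, 1,0.018,0.005,0,0, 1,0.020,0.0057,0,0, 1,0.020,0.0057,0,0]' >/dev/null
python3 - <<'E'
from h import *
st();prof();st()
E
```

```text
t 7.08 tcp [589.3 -72.3 113.8] tub xy 16.4 1.2 tipz 99.8 yawx 15.9 F [-3.6 -1.1  0.6] ftub -3.8 w 0.0
scene y-50..-25 [(-70, 115, 117), (-60, 115, 116), (-50, 132, 134), (-40, 130, 135), (-30, 129, 131), (-20, 129, 131), (-10, 128, 131), (0, 128, 259), (10, 200, 259), (20, 225, 259), (30, 201, 259), (40, 127, 259), (50, 127, 129), (60, 139, 140), (70, 139, 141)]
scene y25..50 [(-70, 113, 116), (0, 128, 130), (10, 128, 130), (20, 199, 223), (30, 191, 231), (40, 127, 129), (50, 127, 128), (60, 139, 140), (70, 139, 141)]
scene y-12..12 [(-70, 114, 117), (-50, 133, 134), (-40, 131, 134), (-30, 129, 131), (-20, 129, 131), (-10, 129, 130), (0, 128, 129), (10, 144, 186), (20, 148, 198), (30, 185, 243), (40, 128, 235), (50, 128, 259), (60, 139, 140), (70, 139, 141)]
t 7.13 tcp [589.3 -72.3 113.8] tub xy 16.4 1.2 tipz 99.8 yawx 15.9 F [-3.  -0.7  0.5] ftub -3.1 w 0.0
```

```bash
python3 -m creep '[1,0.002,0.0006,0,0, 1,0.004,0.001,0,0, 1,0.006,0.0017,0,0, 1,0.008,0.0023,0,0, 1,0.008,0.0023,0,0]' >/dev/null; python3 -c "
from h import *
st()"; python3 -m creep '[1,0.001,0.0003,0,0, 1,0.002,0.0006,0,0, 1,0.002,0.0006,0,0]' >/dev/null; python3 -c "
from h import *
st()"
```

```text
t 7.55 tcp [597.3 -70.  113.8] tub xy 24.8 1.2 tipz 99.8 yawx 15.9 F [-3.5 -1.9  0.4] ftub -3.9 w 0.0
t 7.80 tcp [599.  -69.6 113.8] tub xy 26.5 1.2 tipz 99.8 yawx 15.9 F [-3.3 -1.6 -0. ] ftub -3.6 w 0.0
```

```bash
for i in 1 2 3; do python3 -m creep '[1,0.001,0.0003,0,0, 1,0.001,0.0003,0,0]' >/dev/null; python3 -c "
from h import *
st()"; done
```

```text
t 7.97 tcp [599.2 -69.4 113.6] tub xy 26.8 1.2 tipz 99.6 yawx 16.0 F [-4.3 -1.3  1.1] ftub -4.5 w 0.0
t 8.13 tcp [599.2 -69.4 113.2] tub xy 26.8 1.3 tipz 99.2 yawx 16.0 F [-6.2 -2.9  0.8] ftub -6.8 w 0.0
t 8.30 tcp [599.2 -69.4 112.9] tub xy 26.8 1.3 tipz 98.9 yawx 16.0 F [-7.1 -3.8  1.9] ftub -7.9 w -0.0
```

It has reached the stop: position stays put while force rises. I'll back off the rib slightly, lift clear and check.

```bash
python3 -m creep '[1,-0.002,-0.0006,0,0, 1,-0.005,-0.0014,0,0, 1,-0.005,-0.0014,0.003,0, 1,-0.005,-0.0014,0.008,0, 1,-0.005,-0.0014,0.020,0, 1,-0.005,-0.0014,0.05,0, 1,-0.005,-0.0014,0.08,0, 1,-0.03,-0.009,0.12,0, 1,-0.03,-0.009,0.12,0, 1,-0.03,-0.009,0.12,0]' >/dev/null
python3 - <<'E'
from h import *
st()
cv2.imwrite("pics/s5.png",cv2.resize(prof()["frame"][100:320,80:340,::-1],None,fx=2.5,fy=2.5))
E
```

```text
t 9.13 tcp [574.2 -78.4 239.2] tub xy 0.3 -0.5 tipz 225.2 yawx 15.9 F [-0.2 -0.1 -0.8] ftub -0.3 w -0.0
scene y-50..-25 [(-70, 114, 117), (-60, 115, 116), (-50, 115, 116), (-40, 132, 133), (-30, 131, 135), (-20, 130, 132), (-10, 130, 133), (0, 131, 132), (10, 131, 133), (20, 132, 134), (30, 132, 135), (40, 135, 142), (50, 133, 135), (60, 139, 141), (70, 139, 140)]
scene y25..50 [(-70, 114, 117), (-60, 114, 116), (-50, 114, 116), (-40, 133, 134), (-30, 131, 134), (-20, 131, 132), (-10, 130, 132), (0, 131, 133), (10, 132, 133), (20, 132, 133), (30, 132, 134), (40, 139, 142), (50, 133, 135), (60, 139, 141), (70, 139, 140)]
scene y-12..12 [(-70, 114, 117), (-40, 132, 134), (-30, 132, 135), (-20, 131, 132), (-10, 131, 256), (0, 131, 257), (10, 132, 259), (20, 132, 134), (30, 132, 134), (40, 139, 142), (50, 133, 135), (60, 139, 141), (70, 139, 142)]
```

View pics/s5.png

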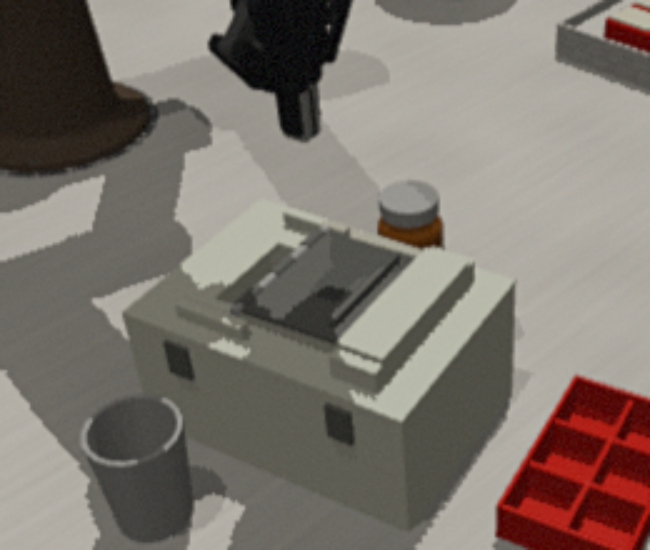

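The flap lies flat with its edge under the lip. The rib, at about (365,290), is at tub x ≈ 40, so the flap is fully home, and the robot is clear of everything.

```bash
python3 -c "
from h import *
print(sign_off())"
```

```text
the job is handed in; nothing more can be done
None
```

The tub is closed: the flap is folded flat, pushed home to its stop and held under the lip, the bystanders were left alone, and the job is handed in (sign-off returned no verdict).

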